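# Snap the cone holder onto the thread stand's bare spool pin

### The job

One spool pin of the thread stand has lost its cone holder. Pick up the blue cone holder, set it upright over the bare white pin and press it straight down until it clicks past the pin's sprung bumps, then keep pressing until it sits fully home on its black pad; finish while still holding the push, with the gripper pressing the holder down firmly (about 10 N) and not letting go. Leave the two thread cones, the pin dish and the bobbin case where they are.

Things in the scene. Friction and masses are not known exactly. Their poses are not given: they have to be found in the camera images.
- holder: Blue plastic cone holder, 64 mm tall, about 30 g, hollow, closed on top, upright on the table. Flange 46 mm across, 4 mm thick; skirt tapering from 42 mm across at 5 mm up to 26 mm at 28 mm up; straight barrel 24 mm across from 30 to 60 mm up, best gripped there. Origin: centre of the flange's underside, z up its axis; yaw does not matter.
- holder_lip (a point): Centre of the lip inside the holder's bore, 6 mm above its underside. The bore opens below: 18 mm wide up to 2 mm above the underside, then funnelling in to the lip, 10 mm wide from 6 to 8.5 mm up; above the lip it is 16 mm wide, up to 60 mm above the underside. Axes as the holder's.
- pin: Bare white spool pin, fixed, at any one of the stand's three places: 54 mm tall, 7 mm thick, tapered tip. Origin: its foot, on the top face of its black pad, 22 mm above the table; z up the pin, x and y as the stand's. The holder is home when its origin meets this one: the pad stops it rigidly.
- pin_bumps (a point): Centre of four bumps on sprung legs round the pin, 13 mm above the pad, 14 mm across in all. A lowered holder goes down freely to about 11 mm above the pad (its underside); there the bumps resist with a push rising to 8 N (very slow) to 13 N (15 mm/s); from about 5 mm above the pad they let go and pull it down by some 10 N (the click). Axes as the pin's.
- stand: Thread stand, fixed: grey base 130 x 370 mm, 18 mm high; three black pads 64 mm across, 4 mm thick, in a row at stand y = -105, 0, +105 mm, x = 0. Its steel mast, pushed down, stands at stand y = +190 mm, x = 0, 156 mm above the table, with a 230 mm guide arm swung aside towards +y. Origin: underside, below the middle pad; z up.
- cone_a: Pink thread cone, loose, standing on one of the other pads: 60 mm across at the foot, 33 mm at the top of the thread, 116 mm tall with its core, 140 g. Origin: centre of its foot; z up.
- cone_b: Mustard-yellow thread cone, loose, standing on the remaining pad; same size and origin as the pink one.
- pin_dish: Crimson round dish of pins, 80 mm across, 14 mm high, loose on the table. Origin: centre of its underside.
- bobbin_case: Steel bobbin case, 25 mm across, 14 mm high, loose on the table. Origin: centre of its underside.

How it is judged:
By the outcome, as a careful person would: the job done as asked, in the order asked, and still so for the second after the job is handed in, while the arm keeps its last pose, push and grip.
It also fails if it takes over 35 s, if anything falls off the work surface, if the arm or the gripper's body presses on something with over 40 N, if the wrist force passes 120 N, or if a joint passes its speed limit or range.

### The arm

A 6-joint arm with a two-finger parallel gripper is mounted at the origin on the work surface. World frame = base frame: x ahead of the robot, y to its left, z up, the work surface at z = 0. Lengths are in mm, angles in rad, forces in N, time in s.
With the tool pointing down it reaches from about 400 to 925 mm from the base axis. Payload 12.5 kg.
Tool frame: the origin (TCP) lies on the mounting face of the last link; the fingertips stand 190 mm ahead of it and the grasp point (between the pads) lies 171 mm ahead of it (env.tcp_to_tips is the distance from the TCP to the fingertips, in mm); x points along the fingers, y is the direction in which the jaws open and shut, and the axes are right-handed (so a half turn about x gives the same grasp; the last joint's range is limited). The gripper opens to 95 mm and grips with 3 to 60 N. Pads are 20 mm wide; open, the fingers measure 119 mm over their backs; the gripper's body (75 mm by 180 mm) begins 59 mm behind the grasp point.
Start: joints at [-1.441, 0.491, 1.559, -0, 1.092, -0.106], TCP at [146.033, -607.7, 404.761] pointing down, gripper open.
Joint ranges: [-3.1, 3.1], [-0.84, 2.19], [0.05, 2.79], [-1.13, 4.28], [0.06, 2.93], [-2.69, 2.69]. Speed limits (rad/s): [2.22, 2.22, 2.79, 3.14, 3.14, 3.14].

### API

Orientations are given as [roll, pitch, yaw] about the fixed x, y, z axes, in that order (R = Rz(yaw) Ry(pitch) Rx(roll)).
In Python, from cell import monitor, cams, job, env gives the robot as it stands. The module is installed in compiled form; this text tells all that it offers.
- The arm moves only by the tool apply_moves, never from a script. Its argument "series" is a list of rows, each a list of 3 entries, a list of its own where there are three numbers: the closure, from -1 (fully open) to 1 (shut), so that 0 is half open, then the shift along the tool's x, y, z in cm, then the turn about the tool's x in rad. A call has 1 to 20 rows; each row is the pose to reach, as a shift and turn from the pose commanded when the call began, along the tool's axes at that moment; what a row does not reach only later rows make up. A row lasts 1/8 s, in which the tool goes at most 62.5 mm and 10.7 degrees, less where a joint would pass 70% of its speed; a pose out of reach is approached as far as the arm can. A call with a gripper value outside its range is refused whole. The fingers move at their own pace and stop on an object; the grip force is fixed at half the most. Time passes only in rows, so rows that repeat a pose let the fingers close. It gives the time, the measured TCP pose, the force and the opening at its end, in the units of the state.
- monitor.state(): the state, without advancing time (a new reading comes with each control period).
- cams.read_camera(name): name is "scene" or "top" or "wrist"; returns a dict with "image" (384x512x3 uint8, red, green, blue), "fx", "fy", "cx", "cy" (pixels), "position" and "orientation" of the camera in the world. Camera axes: x right, y down, z forward; pixel columns grow to the right and rows downward; lengths in mm; the calibration is good to about 2 mm. A picture is of the moment at which its call begins. There is no depth.
- job.job_done(): hands the job in, once; it reports no verdict.
The state is a dict: "t": time; "joints": joint angles; "qvel": joint speeds; "tau": joint torques, N m; "eef_pos": TCP position; "tcp_rot": TCP orientation; "ft_force": force on the tool from outside, world axes, zero at the start; "moment": the same for the moment, N m; "opening": opening from 0.0 (shut) to 1.0 (fully open).
Only numpy, scipy, OpenCV 4.12 (cv2) and the standard library are available. Lean on these libraries where they do the work, as an engineer would, in place of code of your own. Each camera call takes 0.05 s, during which the arm holds its last target. There are 200 camera calls.

## Working session

There is one attempt and no reset: what is moved stays moved. The work goes in short steps, Python scripts to look and compute and a tool call to move; the robot and the scene stay as the last step left them, time stands still between calls to the robot, and variables do not carry over. Pictures are saved under pics/ and viewed, about 8 in all and at most 12, crops included, and the job is handed in when it is done.

Besides the shell and the picture viewer there is one more tool, called as name([rows], argument=value, ...), one row to a line, values as JSON. apply_moves: Moves the arm, as the interface text tells. Its arguments: {"type":"object","properties":{"series":{"type":"array"}},"required":["series"]}

```bash
mkdir -p pics; cat > h.py <<'E'
from cell import monitor,cams,job,env
import numpy as np,cv2
from scipy.spatial.transform import Rotation as R
def look(n,f=None):
    c=cams.read_camera(n)
    if f: cv2.imwrite('pics/'+f,c['image'][:,:,::-1])
    return c
def rot(c):
    o=np.array(c['orientation'],float)
    return o if o.shape==(3,3) else R.from_euler('xyz',o).as_matrix()
def ray(c,u,v,z):
    d=rot(c)@[(u-c['cx'])/c['fx'],(v-c['cy'])/c['fy'],1]
    p=np.array(c['position']);return p+d*(z-p[2])/d[2]
def proj(c,P):
    q=rot(c).T@(np.array(P)-c['position']);return q[:2]/q[2]*[c['fx'],c['fy']]+[c['cx'],c['cy']]
E
python3 - <<'E'
from h import *
a=look('top','top.png');b=look('scene','scene.png')
for c in(a,b):print(c['position'],c['orientation'],c['fx'],c['cx'],c['cy'])
cv2.imwrite('pics/both.png',cv2.resize(np.vstack([a['image'],b['image']])[:,:,::-1],None,fx=.78,fy=.78))
print(monitor.state())
E
```

```text
[ 435.33373203    9.81379034 1071.09663822] [-3.03249642 -0.01342381 -1.55860032] 474.8849712425935 248.63193140641388 189.1023566564613
[ 427.53033612 -547.06683636  523.57035299] [-2.25565141  0.0159758  -0.21395439] 357.58434245620583 255.3772730928582 189.19530716163297
{'t': 0.1, 'joints': array([-1.44058816e+00,  4.91484827e-01,  1.55939112e+00,  1.01451273e-05,
        1.09166921e+00, -1.05617780e-01]), 'qvel': array([-0.00095134, -0.00063589, -0.00265039, -0.00043751,  0.00075793,
       -0.00202381]), 'tau': array([ 3.05284935e-03, -6.13623118e+01, -2.58604628e+01,  6.94465125e-02,
        4.70088248e-02, -6.90808383e-05]), 'eef_pos': array([ 146.03721471, -607.67037947,  404.22817132]), 'tcp_rot': array([-1.68586084,  1.56984378,  1.69155308]), 'ft_force': array([-0.30029939,  0.05300664, -0.55327292]), 'moment': array([ 0.02629789,  0.02062139, -0.01485737]), 'opening': 0.9970512847102365}
```

View pics/top.png

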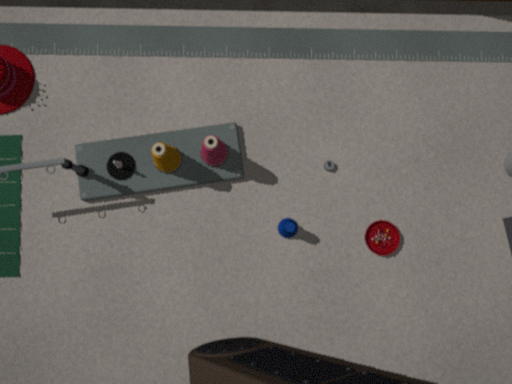

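View pics/scene.png

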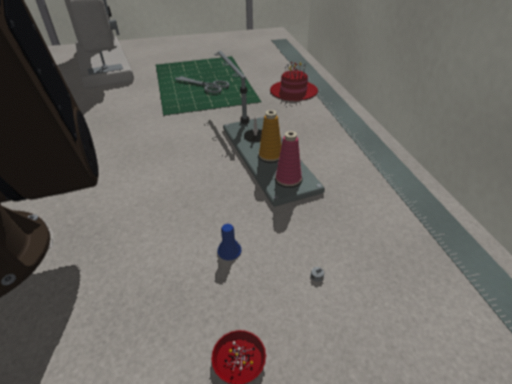

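The top view shows the holder at (288,228), the bare pad and pin at (121,166) next to the mast, and the cones at (165,158) and (213,150). The scene view agrees, with the holder upright at (229,243). Next I'll measure positions.

```bash
python3 - <<'E'
from h import *
a=look('top');b=look('scene')
def blob(c,m,box=None):
    M=m.astype(np.uint8)
    if box: k=np.zeros_like(M);k[box[1]:box[3],box[0]:box[2]]=1;M*=k
    n,l,s,ce=cv2.connectedComponentsWithStats(M);i=1+s[1:,4].argmax();return ce[i],s[i],(l==i)
def hsv(c):return cv2.cvtColor(c['image'],cv2.COLOR_RGB2HSV)
for c in(a,b):
    h=hsv(c);ce,s,m=blob(c,(h[...,0]>105)&(h[...,0]<130)&(h[...,1]>120))
    print('blue',ce,s,'z32',ray(c,*ce,32))
    if c is a: H=ray(c,*ce,30)
h=hsv(a);v=h[...,2]
ce,s,m=blob(a,v<45,(104,148,138,184));print('pad',ce,s,ray(a,*ce,22))
x=cv2.convexHull(np.argwhere(m)[:,::-1].astype(np.int32));(e,ax,an)=cv2.fitEllipse(x);print('ell',e,ax,ray(a,*e,22))
# base corners
g=(h[...,1]>20)&(v<115)
ce,s,m=blob(a,g,(70,115,250,205));print('base',ce,s);
cs,_=cv2.findContours(m.astype(np.uint8),0,2);r=cv2.minAreaRect(max(cs,key=cv2.contourArea));P=np.array([ray(a,*p,18)[:2] for p in cv2.boxPoints(r)]);print(r,P,P.mean(0))
A=cv2.resize(a['image'][110:260,60:320],None,fx=3,fy=3,interpolation=2)
cv2.imwrite('pics/crop.png',A[:,:,::-1])
E
```

```text
blue [287.23239437 227.53521127] [278 218  20  20 284] z32 [466.02214361 -88.09594258  32.        ]
blue [228.4218107  243.78600823] [218 224  23  35 486] z32 [ 465.9440318  -100.40243705   32.        ]
pad [121.33154122 165.98924731] [107 152  29  28 558] [598.3050084  281.18248235  22.        ]
ell (120.9522933959961, 165.77183532714844) (27.087940216064453, 28.492679595947266) [598.78227609 282.04400255  22.        ]
base [166.34578147 166.47283146] [  75  125  175   80 5061]
((162.30809020996094, 167.73336791992188), (69.03604125976562, 174.41761779785156), 82.14668273925781) [[643.86583824 396.13905632]
 [704.52286695   9.49588667]
 [548.96014738 -13.61202008]
 [490.83655534 367.33634524]] [597.04635198 189.83981704]
```

View pics/crop.png

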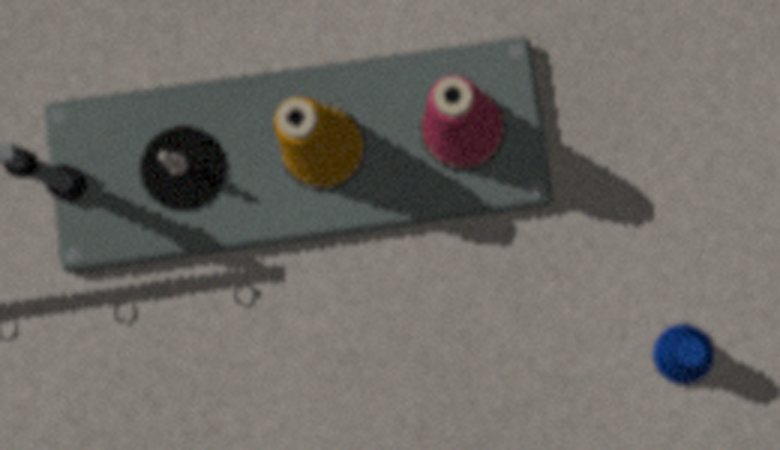

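```bash
cat >> h.py <<'E'
def tool(s=None):
    s=s or monitor.state();return np.array(s['eef_pos']),R.from_euler('xyz',s['tcp_rot']).as_matrix()
def go(P,yaw=None,z=None):
    """shift in cm in tool axes, and turn so that jaw axis lies along (cos yaw, sin yaw) (mod pi)"""
    p,T=tool();print('shift cm',np.round(T.T@(np.array(P)-p)/10,2))
    if yaw is not None:
        j=T[:,1];d=(np.arctan2(j[1],j[0])-yaw+np.pi/2)%np.pi-np.pi/2
        print('turn (tool x down: + is clockwise from above)',round(d,3))
E
python3 - <<'E'
from h import *
a=look('top')
full=lambda p:(60+p[0]/3,110+p[1]/3)
C=[ray(a,*full(p),18)[:2] for p in((48,104),(527,40),(550,200),(66,268))]
C=np.array(C);d=(C[0]-C[1])+(C[3]-C[2]);yaw=np.arctan2(d[1],d[0])-np.pi/2
print(C,'yaw',yaw,'centre',C.mean(0),'len',np.linalg.norm(C[0]-C[1]))
print('pin from base',C.mean(0)+105*np.array([-np.sin(yaw),np.cos(yaw)]))
print('pintip',ray(a,*full((168,156)),74))
H=ray(a,287.2,227.5,6);print(H)
p,T=tool();print(T.round(3))
go([H[0],H[1],370],yaw)
E
```

```text
[[645.82159986 385.52366105]
 [700.27127939  28.27215298]
 [578.67732357   9.27920513]
 [523.01095642 365.94858396]] yaw 0.15303526191632844 centre [611.94528981 197.25590078] len 361.37709891540266
pin from base [595.93923485 301.02875949]
pintip [598.60560833 279.33367958  74.        ]
[466.86772652 -90.47293779   6.        ]
[[-0.     0.234 -0.972]
 [ 0.    -0.972 -0.234]
 [-1.    -0.    -0.   ]]
shift cm [  3.47 -42.8  -43.28]
turn (tool x down: + is clockwise from above) -1.488
```

apply_moves([
  [-1,[1,-10,-10],-0.35],
  [-1,[2,-20,-20],-0.7],
  [-1,[3,-30,-30],-1.0],
  [-1,[3.5,-40,-40],-1.3],
  [-1,[3.5,-42.8,-43.3],-1.488],
  [-1,[3.5,-42.8,-43.3],-1.488],
  [-1,[3.5,-42.8,-43.3],-1.488],
  [-1,[3.5,-42.8,-43.3],-1.488],
  [-1,[3.5,-42.8,-43.3],-1.488],
  [-1,[3.5,-42.8,-43.3],-1.488],
  [-1,[3.5,-42.8,-43.3],-1.488],
  [-1,[3.5,-42.8,-43.3],-1.488],
  [-1,[3.5,-42.8,-43.3],-1.488],
  [-1,[3.5,-42.8,-43.3],-1.488],
])

```text
t: 2.0
eef_pos: [466.7, -91.3, 369.8]
tcp_rot: [0.597, 1.571, -0.822]
ft_force: [-0.1, -0.9, -0.1]
opening: 1.002
```

```bash
python3 - <<'E'
from h import *
s=monitor.state();print(s['eef_pos'],np.abs(s['qvel']).max(),s['joints']);p,T=tool(s);print(T.round(3))
c=look('wrist','w1.png');print(c['position'],c['orientation'],c['fx'])
h=cv2.cvtColor(c['image'],cv2.COLOR_RGB2HSV);m=((h[...,0]>105)&(h[...,0]<130)&(h[...,1]>120)).astype(np.uint8)
n,l,st,ce=cv2.connectedComponentsWithStats(m);i=1+st[1:,4].argmax();print(ce[i],st[i])
for z in(4,30,60):print(z,ray(c,*ce[i],z))
for d in(0,64):print('pred',d,proj(c,[466.9,-90.5,d]))
E
```

```text
[466.72969958 -91.25775038 369.83595522] 0.004179147575614857 [-3.32088462e-01  3.25830195e-01  1.95650011e+00 -1.52178555e-04
  8.59046347e-01 -4.83353732e-01]
[[ 0.     0.989  0.151]
 [-0.     0.151 -0.989]
 [-1.     0.     0.   ]]
[454.99296286 -19.02996086 349.0984147 ] [2.87856522e+00 5.30871246e-04 1.51951854e-01] 307.82487627688204
[250.06424149 176.95433437] [ 231  157   39   43 1292]
4 [465.97357557 -91.0958787    4.        ]
30 [465.14628713 -85.66637285  30.        ]
60 [464.19172354 -79.4015584   60.        ]
pred 0 [250.93488617 175.85805495]
pred 64 [251.10591691 189.49175308]
```

View pics/w1.png

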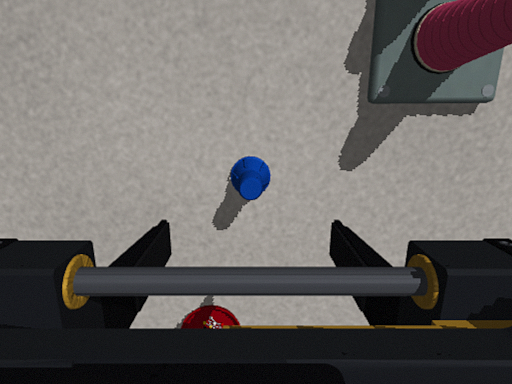

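The wrist view shows the holder centred between the jaws, with its flange at (250,176) and barrel top at (250,192). I'll descend and grip with the grasp point about 50 mm up the holder.

apply_moves([
  [-1,[5,-0.05,0],0],
  [-1,[10,-0.05,0],0],
  [-1,[13,-0.05,0],0],
  [-1,[14.8,-0.05,0],0],
  [-1,[14.8,-0.05,0],0],
  [1,[14.8,-0.05,0],0],
  [1,[14.8,-0.05,0],0],
  [1,[14.8,-0.05,0],0],
  [1,[14.8,-0.05,0],0],
  [1,[14.8,-0.05,0],0],
  [1,[14.8,-0.05,0],0],
  [1,[14.8,-0.05,0],0],
])

```text
t: 3.55
eef_pos: [466.6, -90.5, 221.7]
tcp_rot: [-0.99, 1.571, -2.408]
ft_force: [0.1, -0.2, -0.5]
opening: 0.325
```

apply_moves([
  [1,[-2,0,0],0],
  [1,[-6,0,0],0],
  [1,[-10,0,0],0],
  [1,[-14,0,0],0],
  [1,[-17,0,0],0],
  [1,[-17,0,0],0],
  [1,[-17,0,0],0],
])

```text
t: 4.42
eef_pos: [466.3, -90.4, 390.9]
tcp_rot: [-1.981, 1.57, 2.884]
ft_force: [1.3, -0.2, -0.3]
opening: 0.251
```

```bash
python3 - <<'E'
from h import *
s=monitor.state();print(s['eef_pos'],s['opening'],s['ft_force'])
c=look('wrist','w2.png');p,T=tool(s)
g=p+T[:,0]*171;print('grasp',g)
h=cv2.cvtColor(c['image'],cv2.COLOR_RGB2HSV);m=((h[...,0]>105)&(h[...,0]<130)&(h[...,1]>120)).astype(np.uint8)
n,l,st,ce=cv2.connectedComponentsWithStats(m);i=1+st[1:,4].argmax();print(ce[i],st[i])
for d in(-50,14):print('pred',proj(c,g+[0,0,d]))
go([598.5,281,391],0.153)
E
```

```text
[466.31345286 -90.38181782 390.87426472] 0.25145088306752716 [ 1.26803304 -0.23128969 -0.33638289]
grasp [466.13295436 -90.33428581 219.87436659]
[250.53999469 225.12702631] [ 220  186   63   81 3763]
pred [251.18001873 220.85225347]
pred [251.46761647 265.86702482]
shift cm [ -0.05  18.72 -34.69]
turn (tool x down: + is clockwise from above) 0.0
```

View pics/w2.png

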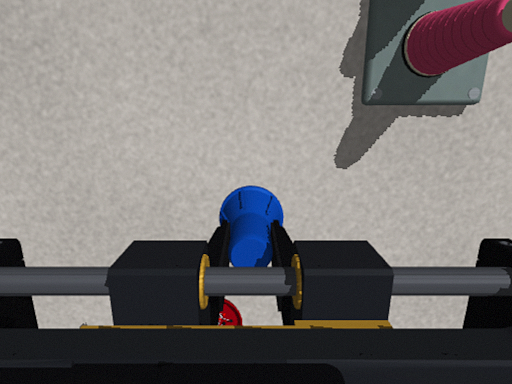

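Gripped: the opening reads 24 mm, and the flange is centred near (251,217). I'll stop 60 mm short of the pin to look straight down on it.

apply_moves([
  [1,[-0.5,3,-5],0],
  [1,[-0.5,6,-10],0],
  [1,[-0.5,10,-15],0],
  [1,[-0.5,14,-20],0],
  [1,[-0.5,17,-25],0],
  [1,[-0.5,18.7,-28.7],0],
  [1,[-0.5,18.7,-28.7],0],
  [1,[-0.5,18.7,-28.7],0],
  [1,[-0.5,18.7,-28.7],0],
  [1,[-0.5,18.7,-28.7],0],
  [1,[-0.5,18.7,-28.7],0],
])

```text
t: 5.85
eef_pos: [607.6, 221.1, 396.9]
tcp_rot: [1.365, 1.571, -0.053]
ft_force: [0.9, 0.3, -0.3]
opening: 0.248
```

```bash
python3 - <<'E'
from h import *
s=monitor.state();print(s['eef_pos'],np.abs(s['qvel']).max(),s['opening'])
c=look('wrist','w3.png');p,T=tool(s);print(c['position'])
g=p+T[:,0]*171
h=cv2.cvtColor(c['image'],cv2.COLOR_RGB2HSV);m=((h[...,0]>105)&(h[...,0]<130)&(h[...,1]>120)).astype(np.uint8)
n,l,st,ce=cv2.connectedComponentsWithStats(m);i=1+st[1:,4].argmax();print('blue bbox',st[i])
th=np.linspace(0,6.28,200)
q=np.array([proj(c,g+[23*np.cos(t),23*np.sin(t),-48]) for t in th]);print('pred bbox',q.min(0),q.max(0))
for z,n in((22,'pad'),(76,'tip')):print(n,proj(c,[598.5,281,z]))
E
```

```text
[607.64305827 221.13369084 396.88868112] 0.003486467893396266 0.24767402360366655
[595.85161094 293.33515995 376.1671704 ]
blue bbox [ 219  185   65   82 3820]
pred bbox [217.44813036 189.20383009] [284.74543141 252.62697777]
pad [250.73573401 122.63482478]
tip [250.85283815 124.70338557]
```

View pics/w3.png

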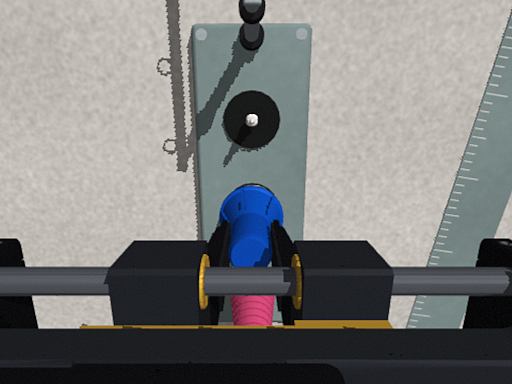

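The pin is centred on its pad at about (252,120). The flange's top edge is at row 185 against 189 predicted, so I'll check the holder's offset and tilt more closely.

```bash
python3 - <<'E'
from h import *
s=monitor.state();c=look('wrist');p,T=tool(s);g=p+T[:,0]*171;g[2]-=.7
im=c['image'][:,:,::-1].copy();K=4;x0,y0=170,95
A=cv2.resize(im[y0:y0+150+30,x0:x0+165],None,fx=K,fy=K,interpolation=2)[:,:]
th=np.linspace(0,6.28,200)
sy=np.array([-.152,.988,0])
for off,col in((0,(0,255,255)),(3,(0,255,0))):
  for r,z in((23,-46),(12,10)):
    q=[(proj(c,g+sy*off+[r*np.cos(t),r*np.sin(t),z])-[x0,y0]+.5)*K for t in th];cv2.polylines(A,[np.int32(q)],True,col,1)
cv2.imwrite('pics/c4.png',A[:600])
h=cv2.cvtColor(c['image'],cv2.COLOR_RGB2HSV);v=h[...,2]
k=np.zeros_like(v);k[85:155,215:290]=1
m=((v<45)&(k>0)).astype(np.uint8);n,l,st,ce=cv2.connectedComponentsWithStats(m);i=1+st[1:,4].argmax()
hull=cv2.convexHull(np.argwhere(l==i)[:,::-1].astype(np.int32));e=cv2.fitEllipse(hull);print('pad',e,ray(c,*e[0],22))
k[:]=0;k[105:135,238:268]=1
m=((v>120)&(k>0)).astype(np.uint8);n,l,st,ce=cv2.connectedComponentsWithStats(m);i=1+st[1:,4].argmax();print('pin',ce[i],st[i],[ray(c,*ce[i],z) for z in(70,)])
E
```

```text
pad ((251.244873046875, 119.30429077148438), (55.748138427734375, 57.32271194458008), 174.9562530517578) [598.48664588 284.80953203  22.        ]
pin [252.21153846 118.98076923] [247 114  11  12 104] [array([599.00365549, 286.42577621,  70.        ])]
```

View pics/c4.png

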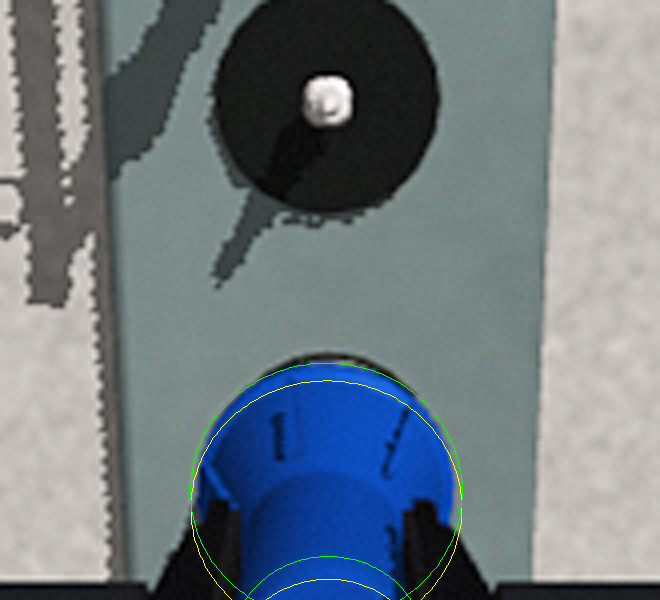

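Dark arc above the flange is the middle pad's edge. Holder sits about 3 mm toward stand +y of the nominal grasp, so I shift by 6.15 cm instead of 6.45.

apply_moves([
  [1,[0,0.09,-3],0],
  [1,[0,0.09,-6.15],0],
  [1,[0,0.09,-6.15],0],
  [1,[3,0.09,-6.15],0],
  [1,[6,0.09,-6.15],0],
  [1,[9,0.09,-6.15],0],
  [1,[9.6,0.09,-6.15],0],
  [1,[10.1,0.09,-6.15],0],
  [1,[10.6,0.09,-6.15],0],
  [1,[10.6,0.09,-6.15],0],
  [1,[10.6,0.09,-6.15],0],
])

```text
t: 7.32
eef_pos: [599.2, 282.7, 291.2]
tcp_rot: [1.684, 1.57, 0.266]
ft_force: [-0.3, 0.9, -1.0]
opening: 0.25
```

```bash
python3 - <<'E'
from h import *
for i in range(3):
  c=look('scene');s=monitor.state();print(s['eef_pos'],s['ft_force'],s['moment'])
im=cv2.resize(c['image'][70:230,180:380],None,fx=4,fy=3.75,interpolation=2);cv2.imwrite('pics/s5.png',im[:,:,::-1])
E
```

```text
[599.17812801 282.64969844 291.13231496] [ 0.28626681  0.70879991 -0.41165299] [ 0.15896686 -0.14769595  0.02639381]
[599.15241712 282.68248551 291.07879654] [ 0.01949688  0.88242304 -0.00589646] [ 0.19041144 -0.11278172 -0.03569102]
[599.178395   282.67148247 291.04335299] [-0.01725223  1.25409125  0.82606868] [ 0.14279914 -0.14970516  0.05107508]
```

View pics/s5.png

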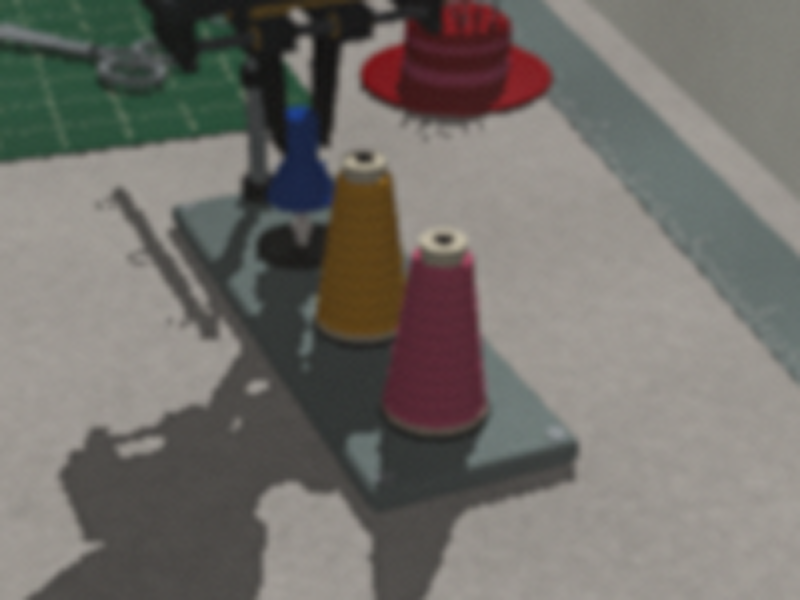

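The holder sits over the pin with no contact force. I'll lower it onto the pin freely, stopping above the bumps.

apply_moves([
  [1,[0.4,0,0],0],
  [1,[0.8,0,0],0],
  [1,[1.2,0,0],0],
  [1,[1.6,0,0],0],
  [1,[2.0,0,0],0],
  [1,[2.4,0,0],0],
  [1,[2.8,0,0],0],
  [1,[2.8,0,0],0],
  [1,[2.8,0,0],0],
])

```text
t: 8.6
eef_pos: [599.2, 282.8, 263.0]
tcp_rot: [2.031, 1.57, 0.613]
ft_force: [-1.0, 3.7, 4.6]
opening: 0.245
```

```bash
python3 - <<'E'
from h import *
for i in range(2):
  c=look('wrist','w6.png');s=monitor.state();print(s['eef_pos'],s['ft_force'],s['moment'],s['opening'])
p,T=tool(s);g=p+T[:,0]*171
h=cv2.cvtColor(c['image'],cv2.COLOR_RGB2HSV);m=((h[...,0]>105)&(h[...,0]<130)&(h[...,1]>120)).astype(np.uint8)
n,l,st,ce=cv2.connectedComponentsWithStats(m);i=1+st[1:,4].argmax();print('blue bbox',st[i])
E
```

```text
[599.17904707 282.77263182 263.01055198] [-0.78235364  3.6516999   5.17366186] [ 0.74258195  0.03037111 -0.00923379] 0.2515939274833794
[599.17661613 282.73761796 262.96602827] [-0.29421713  3.31215573  5.19491968] [0.74930385 0.02396621 0.00939663] 0.24913143597425705
blue bbox [ 218  184   66   83 3981]
```

apply_moves([
  [1,[0,0,-0.1],0],
  [1,[0,0,-0.1],0],
  [1,[0,0,-0.1],0],
])

```text
t: 9.07
eef_pos: [599.1, 283.5, 263.0]
tcp_rot: [1.157, 1.57, -0.261]
ft_force: [-0.6, 1.9, 6.6]
opening: 0.251
```

```bash
python3 - <<'E'
from h import *
for i in range(2):
  c=look('scene');s=monitor.state();print(s['eef_pos'],s['ft_force'],s['moment'],s['opening'])
E
```

```text
[599.11154586 283.48690456 263.01927488] [-0.6265039   1.60065268  5.86721957] [0.31814323 0.00685021 0.00152878] 0.24958950128405022
[599.10717992 283.48378303 263.03486666] [-1.43220595  2.63016399  5.90196612] [0.36397215 0.04143704 0.00732946] 0.24761600692413785
```

apply_moves([
  [1,[-0.2,0,-0.1],0],
  [1,[-0.2,0,-0.1],0],
  [1,[-0.2,0,-0.1],0],
  [1,[-0.2,0,-0.1],0],
])

```text
t: 9.68
eef_pos: [598.8, 284.5, 264.4]
tcp_rot: [-1.059, 1.57, -2.477]
ft_force: [-0.5, -0.3, 0.6]
opening: 0.248
```

```bash
python3 - <<'E'
from h import *
for i in range(3):
  c=look('wrist','w7.png');s=monitor.state();print(s['eef_pos'],s['ft_force'],s['moment'],s['opening'])
h=cv2.cvtColor(c['image'],cv2.COLOR_RGB2HSV);m=((h[...,0]>105)&(h[...,0]<130)&(h[...,1]>120)).astype(np.uint8)
n,l,st,ce=cv2.connectedComponentsWithStats(m);i=1+st[1:,4].argmax();print('blue bbox',st[i])
E
```

```text
[598.84025922 284.47911782 264.50486336] [ 0.02526492 -0.56263745 -0.17687425] [-0.04958582 -0.07930019 -0.03397535] 0.2520259385589555
[598.83635859 284.49975014 264.50927803] [-0.71915978 -0.42025483 -0.71164492] [-0.01006177 -0.14411946 -0.02881693] 0.24996683903437183
[598.8351618  284.52339862 264.52914701] [ 0.04432491 -0.43583934 -0.34343588] [-0.11682072 -0.10605526  0.05554915] 0.2493656348060355
blue bbox [ 218  185   66   82 3884]
```

View pics/w7.png

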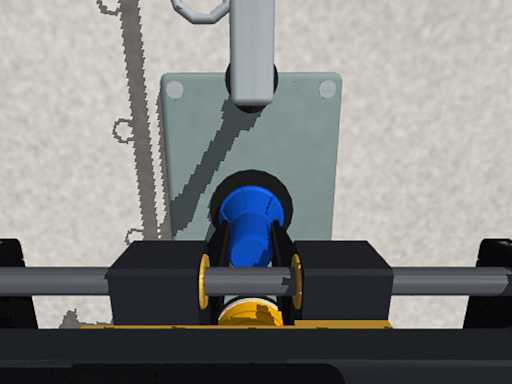

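The holder now moves on the pin with no side force. I'll lower it to just above the bumps and check again.

apply_moves([
  [1,[0.2,0,0],0],
  [1,[0.4,0,0],0],
  [1,[0.6,0,0],0],
  [1,[0.7,0,0],0],
  [1,[0.7,0,0],0],
  [1,[0.7,0,0],0],
])

```text
t: 10.58
eef_pos: [598.9, 284.5, 257.7]
tcp_rot: [1.35, 1.57, -0.067]
ft_force: [0.3, -0.7, 2.1]
opening: 0.246
```

```bash
python3 - <<'E'
from h import *
for i in range(3):
  c=look('scene');s=monitor.state();print(s['t'],s['eef_pos'],s['ft_force'],s['moment'],s['opening'])
E
```

```text
10.625 [598.93359713 284.57373365 257.73827845] [0.07256585 0.36487249 3.01357521] [-0.14083315 -0.2495396  -0.04815558] 0.2508077830656401
10.675 [598.95559197 284.58262469 257.7163705 ] [ 0.36167624 -0.2217988   1.85545466] [-0.0698553  -0.27372527 -0.01059298] 0.2487726811727143
10.725 [598.93967897 284.55712646 257.7210497 ] [-0.34164164 -0.47424243  2.55466265] [-0.07234369 -0.36618484  0.00525374] 0.24676661906562158
```

apply_moves([
  [1,[0.1,0,0],0],
  [1,[0.2,0,0],0],
  [1,[0.3,0,0],0],
  [1,[0.4,0,0],0],
  [1,[0.4,0,0],0],
])

```text
t: 11.35
eef_pos: [598.7, 284.6, 253.6]
tcp_rot: [-1.354, 1.57, -2.772]
ft_force: [-0.7, 0.6, 0.4]
opening: 0.246
```

```bash
python3 - <<'E'
from h import *
for i in range(2):
  c=look('wrist');s=monitor.state();print(s['t'],s['eef_pos'],s['ft_force'],s['moment'],s['opening'])
h=cv2.cvtColor(c['image'],cv2.COLOR_RGB2HSV);m=((h[...,0]>105)&(h[...,0]<130)&(h[...,1]>120)).astype(np.uint8)
n,l,st,ce=cv2.connectedComponentsWithStats(m);i=1+st[1:,4].argmax();print('blue bbox',st[i])
E
```

```text
11.4 [598.75494064 284.57737038 253.67523493] [-0.10596523 -0.66218402 -0.06626781] [-0.03004074 -0.1249732   0.03562805] 0.2515897839946807
11.45 [598.7969465  284.57806613 253.73125202] [-0.52021997 -0.08038301 -0.55485527] [-0.01745252 -0.13731241 -0.01560308] 0.24895742163270962
blue bbox [ 219  185   65   82 3879]
```

apply_moves([
  [1,[0.1,0,0],0],
  [1,[0.2,0,0],0],
  [1,[0.3,0,0],0],
  [1,[0.4,0,0],0],
])

```text
t: 11.95
eef_pos: [599.1, 284.6, 252.7]
tcp_rot: [1.696, 1.568, 0.279]
ft_force: [-7.3, -3.0, 30.4]
opening: 0.247
```

apply_moves([
  [1,[0.1,0,0],0],
  [1,[0.2,0,0],0],
])

```text
t: 12.2
eef_pos: [599.0, 284.6, 252.5]
tcp_rot: [1.716, 1.567, 0.298]
ft_force: [-14.0, -5.0, 46.1]
opening: 0.25
```

apply_moves([
  [1,[0.1,0,0],0],
  [1,[0.2,0,0],0],
])

```text
t: 12.45
eef_pos: [598.9, 284.8, 251.2]
tcp_rot: [1.759, 1.566, 0.342]
ft_force: [-12.2, -4.1, 44.0]
opening: 0.249
```

The force is 44 N, well above the bumps' 13 N, so something is misaligned or touching. I'll ease off and look.

```bash
python3 - <<'E'
from h import *
s=monitor.state();print(s['t'],s['eef_pos'],s['tcp_rot'],s['ft_force'],s['moment'],s['opening'],s['tau']);p,T=tool();print(T.round(4))
E
```

```text
12.45 [598.88889761 284.75519047 251.20804238] [1.75918531 1.56610176 0.34155932] [-12.16588029  -4.0714632   43.98921539] [-0.77554124  2.22993073 -0.0394766 ] 0.24866831515668225 [-1.33906726e+00 -4.17059290e+01 -1.63881773e+01 -5.12502983e-02
 -3.72515492e+00  8.20140325e-03]
[[ 4.400e-03  9.883e-01  1.526e-01]
 [ 1.600e-03  1.526e-01 -9.883e-01]
 [-1.000e+00  4.600e-03 -9.000e-04]]
```

apply_moves([
  [1,[-0.3,0,0],0],
  [1,[-0.5,0,0],0],
  [1,[-0.7,0,0],0],
  [1,[-0.7,0,0],0],
  [1,[-0.7,0,0],0],
])

```text
t: 13.08
eef_pos: [598.9, 284.5, 252.2]
tcp_rot: [-1.241, 1.57, -2.659]
ft_force: [1.4, 0.8, -3.2]
opening: 0.249
```

```bash
python3 - <<'E'
from h import *
c=look('wrist');s=monitor.state();print(s['t'],s['eef_pos'],s['ft_force'],s['moment'],s['opening'])
p,T=tool();print(T.round(4))
h=cv2.cvtColor(c['image'],cv2.COLOR_RGB2HSV);m=((h[...,0]>105)&(h[...,0]<130)&(h[...,1]>120)).astype(np.uint8)
n,l,st,ce=cv2.connectedComponentsWithStats(m);i=1+st[1:,4].argmax();print('blue bbox',st[i])
b=look('scene')
A=cv2.resize(c['image'],(800,600),interpolation=2)[230:600,250:650]
B=cv2.resize(b['image'][60:152,200:300],(400,370),interpolation=2)
cv2.imwrite('pics/w8.png',np.hstack([A,B])[:,:,::-1])
E
```

```text
13.125 [598.90075523 284.56002085 252.22313401] [ 1.70402852 -0.11955694 -3.51746998] [ 0.12651704 -0.39745405  0.00411367] 0.2530118110434051
[[-5.000e-04  9.883e-01  1.524e-01]
 [-3.000e-04  1.524e-01 -9.883e-01]
 [-1.000e+00 -5.000e-04  2.000e-04]]
blue bbox [ 217  186   67   81 3862]
```

View pics/w8.png

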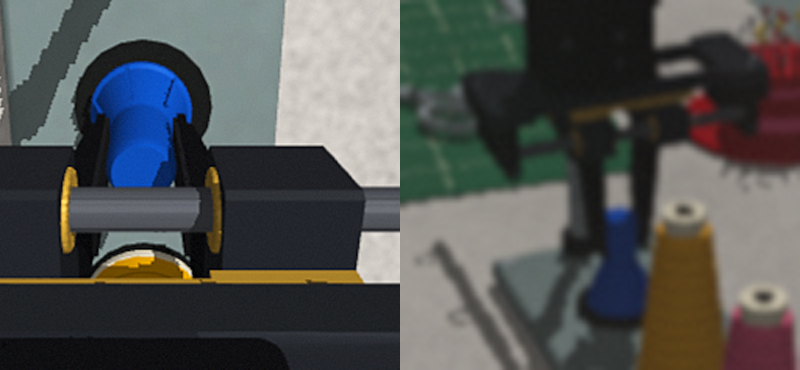

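Left panel (wrist): the holder is still upright in the jaws over the pad. Right panel (scene): neither cone nor the mast is touched. The reaction passes through the pin with about 13 N sideways along the jaws, so the holder is off-centre. I'll lift 4 mm and probe the free play on the pin.

apply_moves([
  [1,[-0.2,0,0],0],
  [1,[-0.4,0,0],0],
  [1,[-0.4,0,0],0],
  [1,[-0.4,0,0],0],
])

```text
t: 13.68
eef_pos: [599.1, 284.6, 257.0]
tcp_rot: [1.669, 1.569, 0.251]
ft_force: [4.6, 1.6, -4.1]
opening: 0.251
```

apply_moves([
  [1,[0,-0.15,0],0],
  [1,[0,-0.15,0],0],
  [1,[0,-0.15,0],0],
])

```text
t: 14.05
eef_pos: [598.2, 284.4, 257.5]
tcp_rot: [1.688, 1.567, 0.27]
ft_force: [7.8, 2.6, -4.4]
opening: 0.25
```

apply_moves([
  [1,[0,0.3,0],0],
  [1,[0,0.3,0],0],
  [1,[0,0.3,0],0],
])

```text
t: 14.42
eef_pos: [600.0, 284.8, 257.0]
tcp_rot: [-1.381, 1.57, -2.798]
ft_force: [-2.6, -0.1, 3.8]
opening: 0.25
```

```bash
python3 - <<'E'
from h import *
s=monitor.state();print(s['t'],s['eef_pos'],s['ft_force'],s['moment'],s['opening'])
E
```

```text
14.425 [600.03486766 284.80578304 256.95223038] [-2.55740801 -0.14179639  3.77958436] [ 0.00846254  0.3037106  -0.01480883] 0.2502771668580645
```

apply_moves([
  [1,[-0.4,-0.04,0],0],
  [1,[-0.9,-0.04,0],0],
  [1,[-0.9,-0.04,0],0],
])

```text
t: 14.8
eef_pos: [600.0, 284.7, 266.2]
tcp_rot: [1.534, 1.57, 0.116]
ft_force: [-0.0, 1.2, 0.5]
opening: 0.247
```

```bash
cat > st.py <<'E'
from h import *
c=look('wrist');s=monitor.state();print(s['t'],s['eef_pos'].round(2),s['ft_force'].round(2),s['moment'].round(2),s['opening'])
p,T=tool();print(T[:,0].round(4))
h=cv2.cvtColor(c['image'],cv2.COLOR_RGB2HSV);m=((h[...,0]>105)&(h[...,0]<130)&(h[...,1]>120)).astype(np.uint8)
n,l,S,ce=cv2.connectedComponentsWithStats(m);i=1+S[1:,4].argmax();print('blue bbox',S[i],ce[i])
for r in(190,195,200,210,215,240,250,255):
    q=np.where(l[r]==i)[0];print(r,q.min(),q.max(),(q.min()+q.max())/2)
E
python3 st.py
```

```text
14.85 [599.96 284.67 265.92] [ 0.22 -0.24 -1.4 ] [-0.03 -0.08 -0.01] 0.2508839683614407
[ 4.e-04 -0.e+00 -1.e+00]
blue bbox [ 217  186   66   81 3870] [249.8751938 225.1503876]
190 234 266 250.0
195 227 272 249.5
200 223 277 250.0
210 218 281 249.5
215 217 282 249.5
240 229 271 250.0
250 228 272 250.0
255 228 272 250.0
```

apply_moves([
  [1,[0,-0.15,0],0],
  [1,[0,-0.15,0],0],
  [1,[0,-0.15,0],0],
])

```text
t: 15.22
eef_pos: [598.4, 284.5, 265.6]
tcp_rot: [-0.897, 1.571, -2.315]
ft_force: [-0.2, -0.9, 0.4]
opening: 0.252
```

apply_moves([
  [1,[0,0.3,0],0],
  [1,[0,0.3,0],0],
  [1,[0,0.3,0],0],
])

```text
t: 15.6
eef_pos: [601.4, 285.0, 265.6]
tcp_rot: [-0.679, 1.571, -2.097]
ft_force: [-1.1, 0.1, -0.0]
opening: 0.252
```

apply_moves([
  [1,[0,-0.15,-0.15],0],
  [1,[0,-0.15,-0.15],0],
  [1,[0,-0.15,-0.15],0],
])

```text
t: 15.98
eef_pos: [599.7, 286.3, 265.7]
tcp_rot: [1.129, 1.571, -0.289]
ft_force: [-0.1, -0.7, -0.8]
opening: 0.25
```

apply_moves([
  [1,[0,0.02,-0.1],0],
  [1,[0,0.02,-0.1],0],
  [1,[0,0.02,-0.1],0],
])

```text
t: 16.35
eef_pos: [599.8, 287.1, 265.6]
tcp_rot: [-0.678, 1.57, -2.096]
ft_force: [-0.7, -2.5, 0.6]
opening: 0.252
```

apply_moves([
  [1,[0,0,-0.1],0],
  [1,[0,0,-0.1],0],
  [1,[0,0,-0.1],0],
])

```text
t: 16.73
eef_pos: [599.6, 288.0, 265.6]
tcp_rot: [-0.508, 1.57, -1.926]
ft_force: [0.2, -5.0, -1.0]
opening: 0.249
```

apply_moves([
  [1,[0,0,0.4],0],
  [1,[0,0,0.4],0],
  [1,[0,0,0.4],0],
])

```text
t: 17.1
eef_pos: [600.2, 284.4, 265.7]
tcp_rot: [2.427, 1.57, 1.009]
ft_force: [-0.2, -0.1, -0.8]
opening: 0.251
```

Free play measured at z ≈ 266: x is free from 598.4 to 601.4 and y from about 284.2 to 286.2, so the centre is near (599.9, 285.2). I'll centre there and press again slowly.

apply_moves([
  [1,[0,-0.03,-0.08],0],
  [1,[0.4,-0.03,-0.08],0],
  [1,[0.8,-0.03,-0.08],0],
  [1,[1.1,-0.03,-0.08],0],
  [1,[1.1,-0.03,-0.08],0],
  [1,[1.1,-0.03,-0.08],0],
])

```text
t: 17.85
eef_pos: [599.7, 285.0, 253.6]
tcp_rot: [-1.325, 1.569, -2.743]
ft_force: [2.8, 1.3, -12.3]
opening: 0.25
```

apply_moves([
  [1,[0.05,0,0],0],
  [1,[0.1,0,0],0],
  [1,[0.15,0,0],0],
])

```text
t: 18.23
eef_pos: [599.7, 285.0, 253.4]
tcp_rot: [-0.885, 1.571, -2.302]
ft_force: [-0.5, -0.1, -5.0]
opening: 0.248
```

```bash
python3 st.py
```

```text
18.275 [599.74 285.   253.33] [ 0.48  0.27 -6.22] [ 0.   -0.07 -0.02] 0.2515402391689016
[-0.e+00 -1.e-04 -1.e+00]
blue bbox [ 217  186   66   81 3860] [249.85051813 225.21761658]
190 234 266 250.0
195 227 272 249.5
200 223 276 249.5
210 218 281 249.5
215 217 282 249.5
240 229 271 250.0
250 228 272 250.0
255 228 273 250.5
```

The pull is now downward (-12 to -5 N), so the click has happened. The barrel top also sits about 9 mm low in the image. The grip was still closing when I lifted, so the jaws hold the barrel about 9 mm higher than assumed. That puts home at TCP z ≈ 252.7, and the earlier 44 N was the pad stop. I'll press on gently to +10 N.

apply_moves([
  [1,[0.05,0,0],0],
  [1,[0.1,0,0],0],
  [1,[0.1,0,0],0],
])

```text
t: 18.65
eef_pos: [599.8, 285.0, 252.5]
tcp_rot: [1.605, 1.57, 0.187]
ft_force: [-1.1, -0.5, -2.4]
opening: 0.249
```

```bash
python3 - <<'E'
from h import *
for i in range(3):
  look('top');s=monitor.state();print(s['t'],s['eef_pos'].round(2),s['ft_force'].round(2),s['moment'].round(2))
E
```

```text
18.7 [599.82 285.05 252.47] [-1.11 -1.19 -1.7 ] [-0.11  0.08 -0.01]
18.75 [599.84 285.02 252.45] [-0.63  0.43 -1.5 ] [-0.11  0.07  0.04]
18.8 [599.86 285.02 252.48] [-0.12 -0.56 -1.63] [-0.14  0.09 -0.02]
```

apply_moves([
  [1,[0.05,0,0],0],
  [1,[0.1,0,0],0],
  [1,[0.1,0,0],0],
])

```text
t: 19.18
eef_pos: [599.9, 285.1, 251.4]
tcp_rot: [1.637, 1.57, 0.219]
ft_force: [0.2, -0.0, 0.4]
opening: 0.248
```

apply_moves([
  [1,[0.05,0,0],0],
  [1,[0.05,0,0],0],
])

```text
t: 19.42
eef_pos: [599.9, 285.0, 251.4]
tcp_rot: [1.603, 1.57, 0.185]
ft_force: [-1.1, -0.4, 4.7]
opening: 0.25
```

```bash
python3 - <<'E'
from h import *
for i in range(3):
  look('top');s=monitor.state();print(s['t'],s['eef_pos'].round(2),s['ft_force'].round(2),s['moment'].round(2))
E
```

```text
19.475 [599.93 285.04 251.37] [-0.43 -0.96  4.44] [-0.14  0.03 -0.03]
19.525 [599.9  285.02 251.35] [-1.28 -0.6   5.08] [-0.17  0.01 -0.08]
19.575 [599.92 285.03 251.35] [-1.43 -1.32  4.73] [-0.14  0.01 -0.02]
```

apply_moves([
  [1,[0.06,0,0],0],
  [1,[0.06,0,0],0],
  [1,[0.06,0,0],0],
])

```text
t: 19.95
eef_pos: [599.9, 285.0, 251.3]
tcp_rot: [1.613, 1.57, 0.195]
ft_force: [-1.9, -1.7, 10.1]
opening: 0.251
```

```bash
python3 - <<'E'
from h import *
for i in range(5):
  b=look('scene' if i%2 else 'wrist');s=monitor.state();print(s['t'],s['eef_pos'].round(2),s['ft_force'].round(2),s['moment'].round(2),s['opening'])
  if i%2: B=b
  else: A=b
t=look('top')
cv2.imwrite('pics/f.png',np.hstack([cv2.resize(A['image'][130:290,170:330],(400,400),interpolation=2),cv2.resize(B['image'][60:160,200:300],(400,400),interpolation=2)])[:,:,::-1])
h=cv2.cvtColor(t['image'],cv2.COLOR_RGB2HSV)
E
```

```text
20.0 [599.88 285.02 251.33] [-2.58 -1.93 10.38] [-0.26  0.36 -0.01] 0.24748157414647776
20.05 [599.88 285.02 251.28] [-2.75 -1.84 10.21] [-0.32  0.36 -0.02] 0.2512146062006737
20.1 [599.9  285.03 251.33] [-2.29 -1.78 10.07] [-0.28  0.32 -0.03] 0.24889729362170943
20.15 [599.89 285.01 251.33] [-3.31 -1.72 10.31] [-0.28  0.37  0.04] 0.24918543489282394
20.2 [599.88 285.01 251.31] [-2.94 -1.69 10.5 ] [-0.28  0.35  0.03] 0.24961625638110277
```

View pics/f.png

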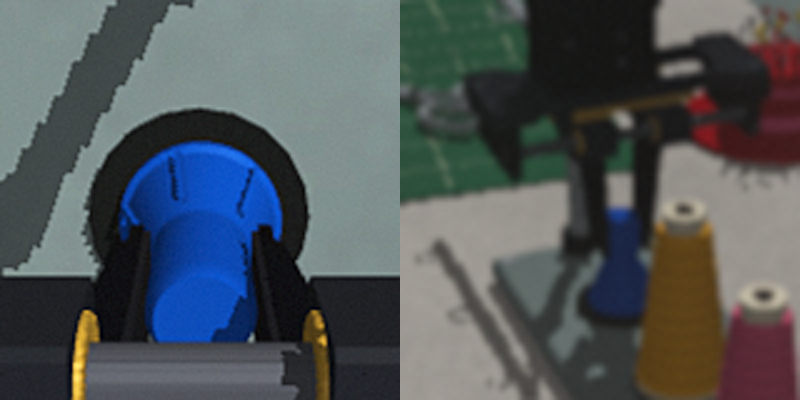

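```bash
python3 -c "
from h import *
print(job.job_done());print(monitor.state()['ft_force'])"
```

```text
the job is handed in; nothing more can be done
None
the job is handed in; nothing more can be done
```

The blue holder is pressed home on the bare pin by the mast, still gripped and pushed down with about 10 N. I handed the job in at about 20 s. No verdict came back, and the force could not be read after the hand-in.

**Last checks, just before hand-in**
- **Push:** the vertical force held at 10.1–10.5 N over five readings, with about 3 N sideways.
- **Home:** below the bumps the force first pulled down (-12 N, fading to 0). It then rose steeply, about 9 N per mm, at TCP z = 251.3 mm, as it would on the rigid pad. In the wrist view the flange-to-pad width ratio is 0.737, against about 0.733 expected when home. That check is too coarse to rule out a millimetre or two.
- **Grip:** the opening reads 24 mm, which matches the barrel.
- **Other things:** the last pictures show both cones still standing on their pads. I did not check the pin dish and bobbin case again, but the arm never worked at table level near them.

**What went wrong on the way**
- **Gripped too high:** I lifted before the fingers had fully closed, so they caught the barrel about 9 mm higher than planned.
- **Overpress:** because of that, my first press reached the pad earlier than I expected. The wrist force rose to 46 N through the holder before I backed off.
- **Second press:** taking the 46 N for a jam, I pulled the holder back up past the bumps and re-centred it by feeling the play on the pin. I then pressed it down a second time, so it clicked twice.

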